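# Fetch the pigment jar from behind the tall bottles

## Task

I need the low round pigment jar that stands in the plywood caddy behind the three tall containers. First stand all three tall containers together on the black side mat, then put the jar in the middle of the scale's round pan, and only then put the three back in the caddy, each on the very spot where it stood before. Keep everything upright, and leave the little square tin and the dropper bottle in the caddy where they are.

Things in the scene. Friction and masses are not known exactly. Their poses are not given: they have to be found in the camera images.
- canister: round white canister with a pale lid, 52 mm across, 106 mm tall, straight sides to the top, 150 to 310 g; one of the three tall containers in the caddy's front row. Origin: centre of its underside, z up.
- square: square dark bottle with a paper label and black cap, 46 x 46 mm (cap 44 x 44 mm from 88 mm up), 104 mm tall, 150 to 310 g; one of the three tall containers. Origin: centre of its underside, x and y square to its sides, z up.
- slim: slim round brown bottle, 40 mm across up to 86 mm, above it a black nozzle 26 mm wide tapering to a tip at 116 mm, 100 to 200 g; one of the three tall containers. Origin: centre of its underside, z up.
- jar: low round clear jar of ochre pigment with a white lid, 46 mm across (lid 48 mm, from 30 mm up), 46 mm tall, 70 to 140 g; stands in the caddy behind the tall ones, near the middle. Origin: centre of its underside, z up.
- caddy: fixed plywood tray, 150 (x) x 210 (y) x 16 mm, walls 5 mm thick, floor 5 mm above the table. Origin: centre of its underside on the table; its -x side is the front, where the three tall ones stand in a row along its y, 62 mm apart, in any order (30 mm in front of the centre); the jar is about 28 mm behind the centre and the two little things are in the back corners.
- mat: fixed black rubber side mat, 240 (x) x 130 (y) x 3 mm, flat on the table to the left or right of the caddy, nothing on it at first; room for the three tall ones side by side along its x. Origin: centre of its underside.
- scale: fixed grey digital scale, 180 x 140 mm, on the other side from the mat, with a round steel pan 116 mm across whose top is 30 mm above the table. Origin: on the table straight below the pan's centre; the display is towards -x.
- tin: little square metal tin, 31 x 31 x 34 mm, back corner of the caddy, 80 mm to the +y side of its centre; to be left alone. Origin: centre of its underside.
- dropper: little brown dropper bottle, 26 mm across, 50 mm tall, back corner of the caddy, 80 mm to the -y side of its centre; to be left alone. Origin: centre of its underside.
Things that resemble listed ones, but are neither listed nor needed, are in the scene too. There is more than one size of the jar; the one meant has the size given above.

How it is judged:
On the way, in this order (a step that is already met when the one before it is completed fails the run):
1. all three tall containers stand released on the mat (their centres within its outline), the jar still in its place (moved less than 20 mm) (linear speed of each of canister, square, slim below 0.02 m/s and angle between each of canister, square, slim's own z axis and vertical below 0.12 rad and contact force between the fingers and canister below 0.1 N and x of canister in the frame of mat between -0.12 and 0.12 m and y of canister in the frame of mat between -0.065 and 0.065 m and height (world z) of each of canister, square, slim below 0.008 m and contact force between the fingers and square below 0.1 N and x of square in the frame of mat between -0.12 and 0.12 m and y of square in the frame of mat between -0.065 and 0.065 m and contact force between the fingers and slim below 0.1 N and x of slim in the frame of mat between -0.12 and 0.12 m and y of slim in the frame of mat between -0.065 and 0.065 m and distance of jar from where it was at the start of the episode below 0.02 m), for 0.2 s.
2. the jar stands released on the scale's pan, within 15 mm of its centre, while the three tall ones are still on the mat (linear speed of each of jar, canister, square, slim below 0.02 m/s and angle between each of jar, canister, square, slim's own z axis and vertical below 0.12 rad and contact force between the fingers and jar below 0.1 N and horizontal distance between jar and scale below 0.015 m and height (world z) of jar between 0.026 and 0.034 m and contact force between the fingers and canister below 0.1 N and x of canister in the frame of mat between -0.12 and 0.12 m and y of canister in the frame of mat between -0.065 and 0.065 m and height (world z) of each of canister, square, slim below 0.008 m and contact force between the fingers and square below 0.1 N and x of square in the frame of mat between -0.12 and 0.12 m and y of square in the frame of mat between -0.065 and 0.065 m and contact force between the fingers and slim below 0.1 N and x of slim in the frame of mat between -0.12 and 0.12 m and y of slim in the frame of mat between -0.065 and 0.065 m), for 0.2 s.
At the end, for the whole second after the job is handed in: Each tall container stands released and at rest in the caddy within 15 mm of where it stood at the start, the jar stands released and at rest on the scale's pan within 15 mm of its centre, all upright (within 0.12 rad), and the tin and the dropper bottle are within 25 mm of where they were (linear speed of each of canister, square, slim, jar below 0.02 m/s and angle between each of canister, square, slim, jar's own z axis and vertical below 0.12 rad and contact force between the fingers and canister below 0.1 N and distance of each of canister, square, slim from where it was at the start of the episode below 0.015 m and contact force between the fingers and square below 0.1 N and contact force between the fingers and slim below 0.1 N and contact force between the fingers and jar below 0.1 N and horizontal distance between jar and scale below 0.015 m and height (world z) of jar between 0.026 and 0.034 m and distance of each of tin, dropper from where it was at the start of the episode below 0.025 m and angular speed of each of canister, square, slim, jar below 0.2 rad/s); the robot touches nothing.
It fails at once if one of the tall containers or the jar tips over (more than 0.6 rad) (angle between any of canister, square, slim, jar's own z axis and vertical above 0.6 rad).
It fails at once if the tin or the dropper bottle is displaced by more than 25 mm or tips over (more than 0.6 rad) (distance of any of tin, dropper from where it was at the start of the episode above 0.025 m or angle between any of tin, dropper's own z axis and vertical above 0.6 rad).
It also fails if it takes over 138 s, if anything falls off the work surface, if the arm or the gripper's body presses on something with over 40 N, if the wrist force passes 120 N, or if a joint passes its speed limit or range.

## Robot

A 7-joint arm with a two-finger parallel gripper is mounted at the origin on the work surface. World frame = base frame: x ahead of the robot, y to its left, z up, the work surface at z = 0. Lengths are in m, angles in rad, forces in N, time in s.
With the tool pointing down it reaches from about 0.4 to 0.9 m from the base axis. Payload 5.6 kg.
Tool frame: the origin (TCP) lies midway between the tips of the shut fingers; the grasp point (between the pads) lies 19 mm behind it; z points along the fingers, y is the line along which they close (so a half turn about z gives the same grasp; the last joint's range is limited). The gripper opens to 92 mm and grips with 3 to 60 N. Pads are 20 mm wide; open, the fingers measure 128 mm over their backs; the gripper's body (75 mm by 189 mm) begins 69 mm behind the grasp point.
Start: joints at [-0.043, 0.468, -0.012, 1.603, 0.006, 1.071, -0.056], TCP at [0.65, -0, 0.215] pointing down, gripper open.
Joint ranges: [-2.53, 2.53], [-0.31, 2.02], [-1.57, 1.55], [0.28, 2.44], [-1.29, 4.43], [0.15, 1.84], [-2.92, 2.92]. Speed limits (rad/s): [2.57, 2.57, 3.14, 3.14, 3.14, 3.14, 3.14].

## Interface

Orientations are given as a 3x3 rotation matrix whose columns are the frame's x, y, z axes.
In Python, from station import env, effector, solver, viewer, workorder, search_frame, tip_of gives the robot as it stands. Calls block until the motion is done:
- env.reach(position, orientation): joint-space move of the TCP to a pose.
- env.movel(position, frame=None, rate=0.15): straight line of the TCP; frame=None keeps the orientation; rate is the mean speed in m/s.
- env.goto_joints(angles): joint-space move.
- effector.release() and effector.grasp(squeeze=None): open the fingers fully, or close them until they stop; squeeze is the grip in N (None keeps the last).
- env.pause(seconds).
- solver.inverse_kinematics(position, orientation): joint angles nearest the present ones, or None.
- env.sense(): the state.
- viewer.read_camera(name): name is "scene" or "side" or "wrist"; returns (picture, depth): 400x640x3 uint8, red, green, blue; 400x640 float32, m along the optical axis (not along the pixel's ray), 0 where there is no reading.
- viewer.camera_info(name): a dict with "intrinsics" (3x3 intrinsics, pixels), "eye" and "rotation" of the camera in the world; the wrist camera has in their place "T_tool_cam" (4x4, takes a point from camera to tool coordinates, whose origin is the TCP and whose axes are the flange's). Camera axes: x right, y up, looking along -z (the intrinsics and any distortion apply to the point x, -y, -z); pixel columns grow to the right and rows downward; lengths in m; the calibration is good to about 2 mm. A picture is of the moment at which its call begins: read the wrist's pose just before it. camera_info takes no time and is no camera call.
A pose or a line that the arm cannot do raises env.PlanningError and nothing moves.
- workorder.finish_job(): hands the job in; it is judged then, once.
Trained networks look in the newest picture that a camera, given by its name, has taken for a name from the list of things; names that differ only in an ending like _2 or _b are one class to them, and where a whole thing is asked for, a point or a joint stands for the part that bears it (a point fixed in the world has none). Each returns a list of dicts, best first, with "score" (0 to 1); they miss things now and then, are a little off and sometimes report something else, mostly with a low value. They report only what shows in the picture. A call takes as long as a camera call. They do not tell look-alikes from the thing itself.
- search_frame(camera, name): "at" ([x, y, z] in m, in world coordinates, good to about 4 mm: the middle of the surface that is visible of it).
- tip_of(camera, name): "at" ([x, y, z] in m, in world coordinates, good to about 4 mm: a listed point, or the origin of a listed thing).
The state is a dict: "t": time; "joint_positions": joint angles; "joint_velocities": joint speeds; "tau": joint torques, N m; "ee_pos": TCP position; "tcp_rot": TCP orientation; "wrist_force": force on the tool from outside, world axes, zero at the start; "moment": the same for the moment, N m; "gripper_width": finger opening in m; "grasp_force": force on a finger pad.
Only numpy, scipy, OpenCV 4.12 (cv2) and the standard library are available. Lean on these libraries where they do the work, as an engineer would, in place of code of your own. Each camera call takes 0.05 s, during which the arm holds its last target. There are 200 camera calls.

## Working session

There is one attempt and no reset: what is moved stays moved. The work goes in short steps, each a Python script; the robot and the scene stay as the last script left them, time stands still between calls to the robot, and variables do not carry over. Pictures are saved under pics/ and viewed, at most 14 in all, crops included, and the job is handed in when it is done.

```bash
ls; mkdir -p pics; python3 - <<'E'
from station import env,effector,solver,viewer,workorder,search_frame,tip_of
import cv2,numpy as np
for c in ("scene","side"):
    im,d=viewer.read_camera(c); cv2.imwrite(f"pics/{c}0.png",im[:,:,::-1])
    i=viewer.camera_info(c); print(c,np.round(i["eye"],3))
    for n in "canister square slim jar caddy mat scale tin dropper".split():
        print(n,[(np.round(r["at"],3).tolist(),round(r["score"],2)) for r in tip_of(c,n)[:4]])
print(env.sense()["t"])
E
```

```text
pics
scene [ 1.071 -0.125  0.656]
canister [([0.526, -0.049, 0.003], 0.8)]
square [([0.526, 0.079, 0.006], 0.64)]
slim [([0.531, 0.017, 0.004], 0.91)]
jar [([0.692, 0.016, -0.002], 0.64), ([0.594, 0.022, 0.008], 0.6)]
caddy [([0.559, 0.012, 0.0], 0.6)]
mat [([0.454, -0.305, -0.001], 0.79)]
scale [([0.468, 0.282, -0.002], 0.55)]
tin [([0.607, 0.093, 0.002], 0.96), ([0.59, 0.023, 0.005], 0.41)]
dropper [([0.605, -0.063, 0.004], 0.63)]
side [0.026 0.488 0.55 ]
canister [([0.529, -0.042, 0.005], 0.75)]
square [([0.531, 0.08, 0.003], 0.96)]
slim [([0.532, 0.017, 0.003], 0.56)]
jar [([0.694, 0.012, -0.0], 0.62)]
caddy [([0.562, 0.015, -0.002], 0.9)]
mat [([0.455, -0.304, 0.002], 0.94)]
scale [([0.468, 0.28, -0.001], 0.96)]
tin [([0.607, 0.096, 0.005], 0.83)]
dropper [([0.601, -0.067, 0.001], 0.62)]
1.0
```

View pics/scene0.png

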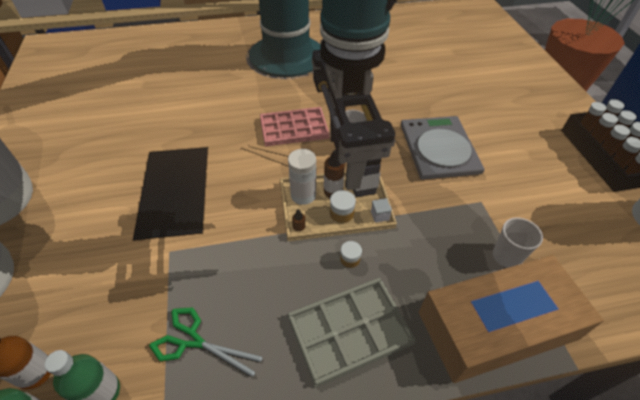

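View pics/side0.png

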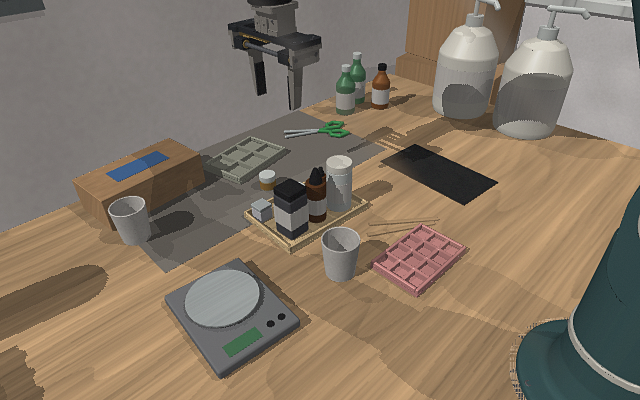

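The scene view shows the canister (302,175), slim (335,175), square (365,180, partly behind the gripper), jar (342,205) with the decoy at (350,252), mat (172,190) and scale (443,147). The side view also shows a cup at (340,255) in front of the caddy. Next I'll check the cup, the mat and scale yaw, and the tall tops using depth.

```bash
cat > h.py <<'E'
from station import env,effector,solver,viewer,workorder,search_frame,tip_of
import cv2,numpy as np
def cloud(c):
    im,d=viewer.read_camera(c); i=viewer.camera_info(c); K=np.array(i["intrinsics"])
    v,u=np.mgrid[:400,:640]
    P=np.stack([(u-K[0,2])/K[0,0]*d,-(v-K[1,2])/K[1,1]*d,-d],-1)@np.array(i["rotation"]).T+np.array(i["eye"])
    P[d==0]=np.nan
    return im,P
E
python3 - <<'E'
from h import *
for c in ("scene","side"):
    print(c,{k:v for k,v in viewer.camera_info(c).items() if k not in("eye","rotation")})
    im,P=cloud(c); x,y,z=P[...,0],P[...,1],P[...,2]
    def box(n,m):
        Q=P[m]
        if len(Q)>5: print(n,len(Q),"min",np.percentile(Q,2,0).round(3),"max",np.percentile(Q,98,0).round(3),cv2.minAreaRect((Q[:,:2]*1000).astype(np.float32)))
    R=lambda a,b,c_,d_,e,f:(x>a)&(x<b)&(y>c_)&(y<d_)&(z>e)&(z<f)
    box("cup",R(.30,.475,.02,.2,.02,.2))
    box("mat",R(.3,.62,-.42,-.18,-.006,.02)&(im.max(-1)<45))
    box("pan",R(.38,.58,.18,.38,.024,.04))
    box("can",R(.49,.57,-.085,-.01,.098,.125))
    box("slim",R(.50,.56,.0,.035,.04,.13))
    box("sq",R(.49,.57,.045,.12,.095,.125))
    box("jartop",R(.565,.64,-.02,.06,.042,.06))
    box("decoytop",R(.66,.74,-.03,.06,.03,.06))
s=env.sense(); print(np.round(s["tcp_rot"],2).tolist(),s["gripper_width"])
for sg in (1,-1):
    Rc=np.array([[0,sg,0],[sg,0,0],[0,0,-1]],float); print(sg,solver.inverse_kinematics([.53,.017,.2],Rc))
E
```

```text
scene {'intrinsics': array([[416.71410548,   0.        , 322.2051873 ],
       [  0.        , 416.71410548, 197.97346048],
       [  0.        ,   0.        ,   1.        ]])}
cup 190 min [0.364 0.084 0.047] max [0.388 0.12  0.077] ((351.46142578125, 78.72000885009766), (119.0527114868164, 17.286212921142578), 46.3906364440918)
mat 3685 min [ 0.398 -0.367  0.001] max [ 0.573 -0.249  0.006] ((462.6648254394531, -305.0589599609375), (125.12078094482422, 229.1677703857422), 86.60590362548828)
pan 1817 min [0.388 0.224 0.024] max [0.527 0.341 0.033] ((458.47064208984375, 281.22991943359375), (135.2222442626953, 164.2655029296875), 85.95199584960938)
can 553 min [ 0.506 -0.068  0.099] max [ 0.553 -0.022  0.113] ((528.5957641601562, -44.28165817260742), (50.999786376953125, 51.142234802246094), 44.50479507446289)
slim 561 min [0.523 0.    0.042] max [0.551 0.034 0.121] ((536.4412231445312, 13.586977005004883), (39.320682525634766, 28.57059669494629), 47.22636032104492)
sq 91 min [0.551 0.073 0.097] max [0.557 0.101 0.11 ] ((553.9703369140625, 87.35457611083984), (5.591738224029541, 30.6975
[... 1369 characters left out ...]
[0.552 0.102 0.111] ((531.4801025390625, 80.1082763671875), (45.20307159423828, 45.30196762084961), 2.838986396789551)
jartop 8 min [ 0.58  -0.002  0.05 ] max [0.594 0.003 0.053] ((586.9382934570312, 0.6016271114349365), (14.833102226257324, 5.126791954040527), 1.3507131338119507)
decoytop 147 min [ 0.673 -0.002  0.031] max [0.706 0.032 0.037] ((689.1183471679688, 14.998873710632324), (35.56260299682617, 35.64049530029297), 38.05022430419922)
[[0.0, 1.0, 0.0], [1.0, -0.0, -0.0], [-0.0, 0.0, -1.0]] 0.0915776620075972
1 [-0.06723244  0.2850347  -0.03321845  1.90897283  0.01149988  0.94776533
 -0.10582189]
-1 [ 0.84727542  0.68725454 -1.31428076  1.85671961  0.72245841  1.18915811
  2.42800831]
```

```bash
cat >> h.py <<'E'
Rc=np.array([[0,1,0],[1,0,0],[0,0,-1]],float)          # closes along x
Rm=np.array([[-1,0,0],[0,1,0],[0,0,-1]],float)         # closes along y
ROW={"canister":(.5274,-.0441),"slim":(.5295,.018),"square":(.5314,.080)}
_y=np.radians(-4.7)
MAT={n:(.456+s*np.cos(_y),-.304+s*np.sin(_y)) for n,s in (("canister",-.072),("slim",0),("square",.072))}
ZC,ZM,UP=.063,.0615,.215
def p(xy,z): return [xy[0],xy[1],z]
def log(n):
    s=env.sense(); print(n,"t",round(s["t"],1),"w",round(s["gripper_width"],4),"F",np.round(s["wrist_force"],1),"tcp",np.round(s["ee_pos"],4),"grip",round(float(np.max(s["grasp_force"])),1))
def pick(xy,R,z,sq=25,up=UP):
    c=env.sense()["ee_pos"]
    env.movel(p(xy,max(up,c[2]-1e-4)),R,.22)
    env.movel(p(xy,z),None,.18)
    effector.grasp(sq); log("grasped")
    env.movel(p(xy,up),None,.18); log("lifted")
def place(xy,R,z,up=UP):
    env.movel(p(xy,up),R,.22)
    env.movel(p(xy,z+.03),None,.2); env.movel(p(xy,z),None,.05); log("down")
    effector.release(); log("released")
    env.movel(p(xy,up),None,.2)
E
python3 - <<'E'
from h import *
for sg in (1,-1):
    for n in MAT:
        print(sg,n,np.round(MAT[n],3),solver.inverse_kinematics(p(MAT[n],UP),Rm@np.diag([sg,sg,1])))
pick(ROW["canister"],Rc,ZC)
E
```

```text
1 canister [ 0.384 -0.298] [ 0.70392029  0.19813372 -0.12725032  1.98645242  0.03052465  0.95878652
  2.13238937]
1 slim [ 0.456 -0.304] [ 0.68252302  0.30755621 -0.18818582  1.84468237  0.06755059  0.99549894
  2.03697827]
1 square [ 0.528 -0.31 ] [ 0.64848553  0.4184157  -0.22590918  1.68835535  0.10531511  1.04670499
  1.95943536]
-1 canister [ 0.384 -0.298] [ 0.22092718  0.18859702  0.41928511  2.01585062 -0.09362202  0.95521459
 -0.88303086]
-1 slim [ 0.456 -0.304] [ 0.19521586  0.30118378  0.4030041   1.87659251 -0.13950732  0.99115195
 -0.91216725]
-1 square [ 0.528 -0.31 ] [ 0.17722126  0.41358221  0.3930812   1.72179122 -0.17928171  1.04169664
 -0.93946837]
grasped t 3.5 w 0.0517 F [ 0.3 -0.2  1.9] tcp [ 0.5275 -0.0441  0.0632] grip 25.0
lifted t 4.5 w 0.0516 F [-1.4  0.4 -2.4] tcp [ 0.5264 -0.0441  0.2138] grip 25.0
```

```bash
sed -i 's/^Rm=.*/Rm=np.array([[1,0,0],[0,-1,0],[0,0,-1]],float)/' h.py
python3 - <<'E'
from h import *
place(MAT["canister"],Rm,ZM)
pick(ROW["slim"],Rc,ZC)
place(MAT["slim"],Rm,ZM)
E
```

```text
down t 7.7 w 0.0518 F [-1.3  1.4 -0.4] tcp [ 0.3837 -0.2976  0.0612] grip 25.0
released t 8.5 w 0.0917 F [-0.5 -0.2  0.5] tcp [ 0.3843 -0.2981  0.0615] grip 0.0
grasped t 12.9 w 0.0394 F [-0.5  0.2  0.4] tcp [0.5296 0.018  0.063 ] grip 25.0
lifted t 13.9 w 0.0395 F [ 0.6  0.6 -1.9] tcp [0.5286 0.0179 0.2139] grip 25.0
down t 17.2 w 0.0399 F [-0.1 -0.1 -0.6] tcp [ 0.4559 -0.304   0.0611] grip 25.0
released t 18.1 w 0.0916 F [-0.6 -0.2  1.4] tcp [ 0.456  -0.304   0.0615] grip 0.0
```

```bash
python3 - <<'E'
from h import *
pick(ROW["square"],Rc,ZC)
place(MAT["square"],Rm,ZM)
env.movel([.55,-.13,.25],Rc,.22)
for c in ("scene","side"):
    im,P=cloud(c); cv2.imwrite(f"pics/{c}1.png",im[:,:,::-1])
    x,y,z=P[...,0],P[...,1],P[...,2]
    for n,m in (("pan",(x>.38)&(x<.58)&(y>.18)&(y<.38)&(z>.0275)&(z<.036)),("jar",(x>.55)&(x<.63)&(y>-.03)&(y<.06)&(z>.044)&(z<.06))):
        Q=P[m]; print(c,n,len(Q),cv2.minAreaRect((Q[:,:2]*1000).astype(np.float32)),"median z",np.median(Q[:,2]).round(3))
    for n in ("jar","scale"): print(n,[(np.round(r["at"],3).tolist(),round(r["score"],2)) for r in tip_of(c,n)[:3]])
E
```

```text
grasped t 22.6 w 0.0461 F [ 1.1 -0.6  0.1] tcp [0.5319 0.08   0.0632] grip 24.7
lifted t 23.6 w 0.0461 F [-0.8  0.2 -2.8] tcp [0.5303 0.0798 0.2137] grip 24.7
down t 27.1 w 0.0458 F [ 1.3 -0.5 -3.3] tcp [ 0.5277 -0.3099  0.0611] grip 24.8
released t 27.9 w 0.0916 F [-0.   0.5 -0.4] tcp [ 0.5278 -0.3099  0.0615] grip 0.0
scene pan 1547 ((470.4593200683594, 280.28021240234375), (114.52513122558594, 114.66893005371094), 81.21114349365234) median z 0.031
scene jar 426 ((591.24462890625, 22.16415023803711), (45.18779754638672, 47.05224609375), 76.92478942871094) median z 0.051
jar [([0.593, 0.024, 0.007], 0.87), ([0.692, 0.016, -0.004], 0.87)]
scale [([0.469, 0.284, -0.003], 0.77)]
side pan 3336 ((467.7423400878906, 280.9470520019531), (114.87019348144531, 115.71166229248047), 77.87162017822266) median z 0.031
side jar 300 ((589.1251831054688, 21.971107482910156), (45.027400970458984, 47.842342376708984), 47.87025451660156) median z 0.051
jar [([0.593, 0.02, 0.01], 0.88), ([0.695, 0.013, 0.001], 0.58)]
scale [([0.469, 0.279, -0.0], 0.8)]
```

View pics/side1.png

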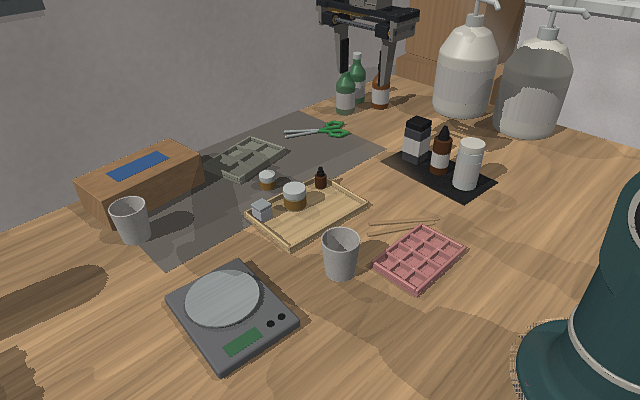

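The side view shows all three tall containers upright on the mat (around 440,160), and the jar (294,195), tin and dropper untouched. The jar is next.

```bash
python3 - <<'E'
from h import *
pick((.5903,.022),Rc,.022,20,.17)
place((.469,.2805),Rc,.048,.17)
env.movel([.469,.15,.25],Rc,.22)
for c in ("scene","side"):
    im,P=cloud(c); cv2.imwrite(f"pics/{c}2.png",im[:,:,::-1])
    x,y,z=P[...,0],P[...,1],P[...,2]
    Q=P[(x>.40)&(x<.54)&(y>.21)&(y<.35)&(z>.068)&(z<.09)]; print(c,len(Q),cv2.minAreaRect((Q[:,:2]*1000).astype(np.float32)),np.median(Q[:,2]))
log("end")
E
```

```text
grasped t 33.8 w 0.0471 F [-0.2 -0.  -0.2] tcp [0.5904 0.022  0.022 ] grip 20.0
lifted t 34.8 w 0.0471 F [-0.2 -0.1 -2. ] tcp [0.5894 0.0219 0.1688] grip 20.0
down t 37.6 w 0.0474 F [ 0.  -0.7 -0.4] tcp [0.469  0.2806 0.0478] grip 20.0
released t 38.4 w 0.0923 F [-0.8  0.8 -0.3] tcp [0.469  0.2805 0.048 ] grip 0.0
scene 329 ((469.8895263671875, 279.691650390625), (47.61918640136719, 46.921546936035156), 27.391592025756836) 0.07655271404895014
side 674 ((467.7287902832031, 280.14776611328125), (46.86884307861328, 47.50181579589844), 25.365562438964844) 0.07626215118601129
end t 40.1 w 0.0919 F [ 0.6  1.1 -0.3] tcp [0.4683 0.1512 0.2489] grip 0.0
```

View pics/side2.png

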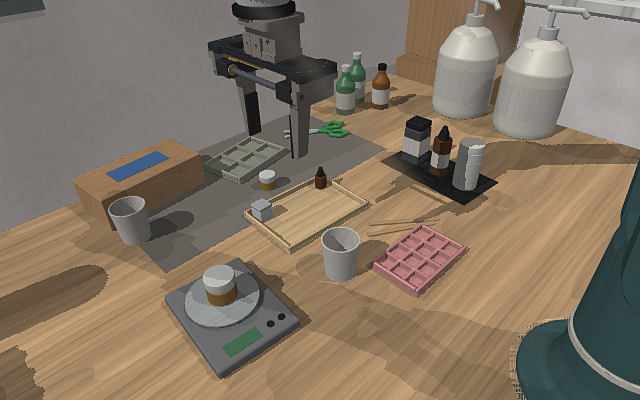

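The jar stands upright on the middle of the pan (218,285), within about 1 mm of centre. Next I'll return the three.

```bash
python3 - <<'E'
from h import *
for n in ("square","slim","canister"):
    pick(MAT[n],Rm,ZM); place(ROW[n],Rc,ZC+.001)
env.movel([.50,-.2,.28],Rc,.22); env.pause(.3)
for c in ("scene","side"):
    im,P=cloud(c); cv2.imwrite(f"pics/{c}3.png",im[:,:,::-1]); x,y,z=P[...,0],P[...,1],P[...,2]
    R=lambda a,b,c_,d_,e,f:(x>a)&(x<b)&(y>c_)&(y<d_)&(z>e)&(z<f)
    for k,m in (("can",R(.49,.57,-.085,-.01,.098,.125)),("slim",R(.50,.56,.0,.035,.04,.13)),("sq",R(.49,.57,.045,.12,.095,.125)),("jar",R(.4,.54,.21,.35,.068,.09))):
        Q=P[m]; print(c,k,len(Q),cv2.minAreaRect((Q[:,:2]*1000).astype(np.float32)),Q[:,2].max().round(3))
log("end")
E
```

```text
grasped t 44.3 w 0.0461 F [-0.3  0.1  0.6] tcp [ 0.5278 -0.3101  0.0615] grip 24.8
lifted t 45.3 w 0.0462 F [ 1.1  0.1 -2.6] tcp [ 0.527  -0.3093  0.2137] grip 24.8
down t 48.7 w 0.0462 F [ 0.  -0.1 -1.7] tcp [0.5314 0.08   0.0637] grip 24.8
released t 49.5 w 0.092 F [-0.1 -0.9  0.3] tcp [0.5314 0.08   0.064 ] grip 0.0
grasped t 54.2 w 0.0396 F [0.  0.1 0.2] tcp [ 0.456  -0.3041  0.0615] grip 25.0
lifted t 55.2 w 0.0393 F [-0.1  0.4 -1.3] tcp [ 0.4553 -0.3035  0.2139] grip 25.0
down t 58.4 w 0.0392 F [ 0.1  0.2 -1. ] tcp [0.5294 0.018  0.0637] grip 25.0
released t 59.3 w 0.0924 F [-0.1  0.3  0.1] tcp [0.5295 0.018  0.064 ] grip 0.0
grasped t 63.6 w 0.0516 F [-0.3  1.6  1.9] tcp [ 0.3843 -0.298   0.0616] grip 25.0
lifted t 64.6 w 0.0516 F [ 0.1 -0.6 -2.8] tcp [ 0.3835 -0.2975  0.2139] grip 25.0
down t 67.9 w 0.0516 F [-0.5  0.2 -3.2] tcp [ 0.5272 -0.0441  0.0637] grip 25.0
released t 68.6 w 0.0919 F [-0.9  0.  -0. ] tcp [ 0.5274 -0.0441  0.064 ] grip 0.0
scene can 555 ((528.6160888671875, -44.74005889892578), (50.567909240722656, 50.174251556396484), 73.86083221435547) 0.114
scene sli
[... 206 characters left out ...]
659177780151) 0.112
scene jar 331 ((469.9248352050781, 280.2388916015625), (48.13533020019531, 47.71399688720703), 79.90396118164062) 0.08
side can 426 ((524.9931030273438, -44.348480224609375), (49.6086540222168, 53.26490020751953), 34.89855194091797) 0.114
side slim 541 ((525.9179077148438, 21.7452392578125), (40.00239181518555, 32.64902114868164), 32.869171142578125) 0.123
side sq 515 ((529.9085083007812, 80.61396789550781), (44.383506774902344, 44.044578552246094), 0.020086104050278664) 0.112
side jar 675 ((467.5827941894531, 279.9571533203125), (46.310523986816406, 48.092247009277344), 54.11520767211914) 0.079
end t 70.8 w 0.0919 F [-0.8 -0.7  1.1] tcp [ 0.5001 -0.1995  0.2799] grip 0.0
```

View pics/side3.png

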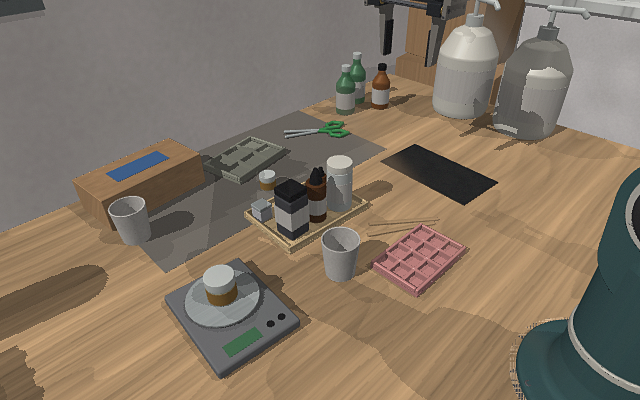

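The side view shows all three back on their spots (around 315,200) within about 2 mm, upright. The jar is on the pan (218,285) and the tin is in place. I'm handing in the job now.

```bash
python3 -c "
from h import *
print(workorder.finish_job())"
```

```text
the job is handed in; nothing more can be done
None
```

The job is handed in, with no verdict returned: the jar stands about 1 mm from the centre of the scale's pan, the three tall containers are back within about 2 mm of their original spots, everything moved is upright, and the tin and dropper bottle were left alone; it took about 71 of the 138 s.

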